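Pile the snack boards and hold the bread bin open

ROBOT

A 6-joint arm with a two-finger parallel gripper is mounted at the origin on the work surface. World frame = base frame: x ahead of the robot, y to its left, z up, the work surface at z = 0. Lengths are in mm, angles in rad, forces in N, time in s.
With the tool pointing down it reaches from about 275 to 725 mm from the base axis. Payload 15.9 kg.
Tool frame: the origin (TCP) lies at the very end of the fingers, on their centre line; the grasp point (between the pads) lies 19 mm behind it; z points along the fingers, y is the line along which they close (so a half turn about z gives the same grasp; the last joint's range is limited). The gripper opens to 85 mm and grips with 20 to 120 N. Pads are 22 mm wide; open, the fingers measure 114 mm over their backs; the gripper's body (76 mm by 85 mm) begins 54 mm behind the grasp point. The pads swing forward as they close: fully open they stand 13 mm farther back than shut.
Start: joints at [-1.328, 0.213, -0.034, 1.323, 0, 1.571], TCP at [120.205, -485.32, 199.606] pointing down, gripper open.
Joint ranges: [-2.98, 2.98], [-0.74, 1.72], [-1.14, 1.35], [-2.1, 2.04], [-1.57, 1.44], [-3.14, 3.14]. Speed limits (rad/s): [1.89, 1.89, 2.39, 2.57, 3.14, 3.14].

INTERFACE

Orientations are given as a rotation vector (axis times angle).
In Python, from rig import arm, gripper_to, solver, monitor, imaging, close_job gives the robot as it stands. Calls block until the motion is done:
- arm.move_ptp(position, orientation): joint-space move of the TCP to a pose.
- arm.line_to(position, v=150, ori=None): straight line of the TCP; ori=None keeps the orientation; v is the mean speed in mm/s.
- arm.set_joints(angles): joint-space move.
- gripper_to(opening): finger opening in mm; the grip force is fixed at half the most; returns when the fingers have stopped.
- arm.hold(seconds).
- solver.solve_ik(position, orientation): joint angles nearest the present ones, or None.
- monitor.read_state(): the state.
- imaging.grab_frame(name): name is "side" or "top"; returns a dict with "pixels" (400x640x3 uint8, red, green, blue), "z_map" (400x640 float32, mm along the optical axis (not along the pixel's ray), 0 where there is no reading), "K" (3x3 intrinsics, pixels), "k1" (the pictures are not rectified: a ray, as slopes to the right and down, at radius r is drawn at 1 + k1 r^2 times it, then the intrinsics apply), "R" (3x3) and "t" (3): a world point X has camera coordinates R X + t. Camera axes: x right, y down, z forward; pixel columns grow to the right and rows downward; lengths in mm; the calibration is good to about 2 mm. A picture is of the moment at which its call begins.
A pose or a line that the arm cannot do raises arm.Unreachable and nothing moves.
- close_job(): hands the job in; it is judged then, once.
The state is a dict: "clock": time; "joint_positions": joint angles; "qd": joint speeds; "effort": joint torques, N m; "tcp_pos": TCP position; "eef_rot": TCP orientation; "contact_force": force on the tool from outside, world axes, zero at the start; "torque": the same for the moment, N m; "finger_gap": finger opening in mm; "grasp_force": force on a finger pad.
Only numpy, scipy, OpenCV 4.12 (cv2) and the standard library are available. Lean on these libraries where they do the work, as an engineer would, in place of code of your own. Each camera call takes 0.05 s, during which the arm holds its last target. There are 200 camera calls.

TASK

I want to put the three little snack boards away in the bread bin. Pile the other two squarely and flat on the one lying on the dark rubber mat, with the bin still shut, and let go of them; then lift the bin's lid to about 60 degrees from shut and keep holding it there for me: finish while still holding the lid, as it falls shut if let go. Leave the mug, the jar and the pepper mill alone.

Things in the scene. Friction and masses are not known exactly. Their poses are not given: they have to be found in the camera images.
- board_base: Loose bamboo snack board, flat bar 60 (its x) x 130 (its y) x 14 mm thick (z), 80 g or so; three alike. Origin: centre of its underside. This one lies on the dark rubber mat and stays there as the bottom of the pile (its underside 4 mm above the worktop).
- board_a: Loose bamboo snack board, flat bar 60 (its x) x 130 (its y) x 14 mm thick (z), 80 g or so; three alike. Origin: centre of its underside. Lies alone on the worktop.
- board_b: Loose bamboo snack board, flat bar 60 (its x) x 130 (its y) x 14 mm thick (z), 80 g or so; three alike. Origin: centre of its underside. Lies alone on the worktop. Either may go on first.
- mat: Thin dark rubber mat fixed to the worktop, 85 (x) x 160 (y) x 4 mm thick. Origin: centre of its underside.
- bin: Steel bread bin fixed to the worktop, 200 deep (x) x 260 wide (y) x 130 mm tall, with a bamboo lid on top. Origin: centre of its underside. Its -x side is the front (towards the robot), the lid's hinge runs along y at the far (+x) top rim.
- bin_lid (a joint): Angle of the bin's lid in rad: 0 shut, grows as the front edge rises, 1.047 = 60 degrees, stop at 1.3. No spring or catch: the lid (about 0.45 kg) falls shut from any angle, its hinge is almost free. The lid is 12 mm thick, 210 mm from hinge to front edge, its top is 143 mm above the worktop when shut.
- bin_lid_hinge (a point): Middle of the lid's hinge line, at its underside: 131 mm above the worktop, 100 mm from the bin's centre in the bin's +x; the lid turns about the bin's y axis through this point. Its axes are those of the lid.
- bin_lid_handle (a point): Middle of the lid's handle: round dark steel bar 12 mm thick, 110 mm long, along the bin's y, on a leg at each end. 165 mm from the hinge line towards the front, 45 mm above it (176 mm above the worktop when shut); 27 mm free beneath the bar. Can be pinched from above across the bar, which can turn between the fingers as the lid opens.
- mug: Bystander: white mug, 80 mm across, 95 mm tall, handle on its +y side. Origin: centre of its underside.
- spice_jar: Bystander: jar, 56 mm across, 100 mm tall. Origin: centre of its underside.
- pepper_mill: Bystander: dark wooden pepper mill, 54 mm across, 155 mm tall. Origin: centre of its underside.
Things that resemble listed ones, but are neither listed nor needed, are in the scene too. Leave any purple look-alike of the board_a alone. What is shaped like the board_b but blue is not meant.

How it is judged (in metres and radians):
On the way:
1. both loose boards lie squarely piled on the board on the mat, let go, with the bin's lid still shut (horizontal distance between each of board_a, board_b and board_base below 0.01 m and angle between the y axis of each of board_a, board_b and the y axis of board_base, either way round below 0.14 rad and angle between each of board_a, board_b's own z axis and vertical below 0.06 rad and height (world z) of board_a between 0.014 and 0.036 m and contact force between the fingers and board_a below 0.05 N and linear speed of each of board_a, board_b below 0.02 m/s and height (world z) of board_b between 0.014 and 0.036 m and contact force between the fingers and board_b below 0.05 N and horizontal distance between board_base and mat below 0.03 m and angle between board_base's own z axis and vertical below 0.05 rad and height (world z) of board_base below 0.009 m and value of joint bin_lid below 0.06 rad), for 0.2 s.
At the end, for the whole second after the job is handed in: The two boards lie flat on the mat's board, centres within 10 mm and edges within 8 degrees of it, untouched and at rest, that board still on the mat (within 30 mm of its centre); the gripper's fingers hold the lid still at 60 degrees, give or take 6, and nothing else props it (horizontal distance between each of board_a, board_b and board_base below 0.01 m and angle between the y axis of each of board_a, board_b and the y axis of board_base, either way round below 0.14 rad and angle between each of board_a, board_b's own z axis and vertical below 0.06 rad and height (world z) of board_a between 0.014 and 0.036 m and contact force between each of the fingers, bin_lid and board_a below 0.05 N and linear speed of each of board_a, board_b below 0.02 m/s and height (world z) of board_b between 0.014 and 0.036 m and contact force between each of the fingers, bin_lid and board_b below 0.05 N and horizontal distance between board_base and mat below 0.03 m and angle between board_base's own z axis and vertical below 0.05 rad and height (world z) of board_base below 0.009 m and value of joint bin_lid between 0.942 and 1.152 rad and velocity of joint bin_lid between -0.1 and 0.1 rad/s and contact force between the fingers and bin_lid above 0.4 N and contact force between bin_lid and board_base below 0.05 N and contact force between bin_lid and mug below 0.05 N and contact force between bin_lid and spice_jar below 0.05 N and contact force between bin_lid and pepper_mill below 0.05 N); the arm keeps its last pose, push and grip.
It fails at once if the white mug is disturbed (moved over 20 mm) (distance of mug from where it was at the start of the episode above 0.02 m).
It fails at once if the spice jar is disturbed (moved over 20 mm) (distance of spice_jar from where it was at the start of the episode above 0.02 m).
It fails at once if the pepper mill is disturbed (moved over 20 mm) (distance of pepper_mill from where it was at the start of the episode above 0.02 m).
It also fails if it takes over 72 s, if anything falls off the work surface, if the arm or the gripper's body presses on something with over 40 N, if the wrist force passes 120 N, or if a joint passes its speed limit or range.

## Working session

There is one attempt and no reset: what is moved stays moved. The work goes in short steps, each a Python script; the robot and the scene stay as the last script left them, time stands still between calls to the robot, and variables do not carry over. Pictures are saved under pics/ and viewed, at most 10 in all, crops included, and the job is handed in when it is done.

```bash
ls; mkdir -p pics; python3 - <<'E'
from rig import imaging, monitor
import cv2, numpy as np, pickle
for n in("top","side"):
    f=imaging.grab_frame(n); pickle.dump(f,open(n+'.pkl','wb'))
    cv2.imwrite(f'pics/{n}0.png',f['pixels'][:,:,::-1]); print(n,f['K'],f['k1'],f['R'],f['t'])
print(monitor.read_state())
E
```

```text
pics
top [[426.79880084   0.         322.11288505]
 [  0.         426.79880084 196.34963965]
 [  0.           0.           1.        ]] 0.019687222911358097 [[ 0.02412292 -0.99967956 -0.0076724 ]
 [-0.99194452 -0.0229802  -0.12457118]
 [ 0.12435495  0.01061561 -0.99218101]] [  58.69406017  540.65459993 1349.30321457]
side [[388.95105284   0.         319.39081822]
 [  0.         388.95105284 202.87005516]
 [  0.           0.           1.        ]] 0.01615110998420472 [[-0.92612908 -0.37677305  0.01808317]
 [-0.2507108   0.57902645 -0.7758044 ]
 [ 0.28183155 -0.72302866 -0.63071431]] [ 507.16871731  175.43558379 1199.0021044 ]
{'clock': 0.1, 'joint_positions': array([-1.32804625e+00,  2.13308305e-01, -3.49756917e-02,  1.32352278e+00,
        1.42463613e-05,  1.57084643e+00]), 'qd': array([ 0.00051777, -0.00049366,  0.00212058,  0.0003195 ,  0.00125201,
        0.00083988]), 'effort': array([-1.25692684e-03, -6.87249899e+01,  4.87804413e+01,  1.22663722e-02,
        1.30390149e-04, -2.97301017e-05]), 'tcp_pos': array([ 120.10892647, -485.0065011 ,  199.17319408]), 'eef_rot': array([-3.11749241e+00, -3.80175614e-01,  1.69947093e-04]), 'contact_force': array([-0.07418339,  0.81529436, -0.68361126]), 'torque': array([-0.01595889,  0.03627044,  0.0450171 ]), 'grasp_force': 0.0, 'finger_gap': 85.32938611974008}
```

View pics/top0.png

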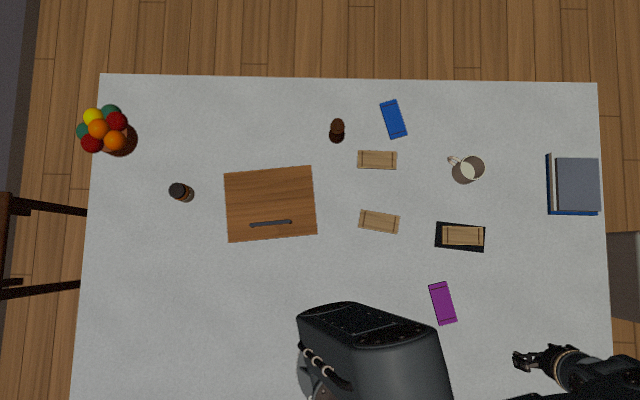

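View pics/side0.png

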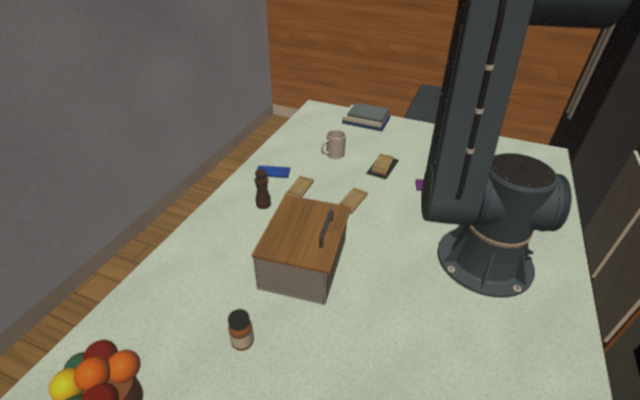

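```bash
cat > vis.py <<'E'
import cv2, numpy as np
from scipy.optimize import minimize
def world(f,uv,z):
    n=cv2.undistortPoints(np.float64(uv).reshape(-1,1,2),f['K'],np.array([f['k1'],0,0,0,0.]))[:,0]
    d=np.c_[n,np.ones(len(n))]@f['R']; c=-f['R'].T@f['t']
    return c+d*((z-c[2])/d[:,2])[:,None]
def proj(f,X): return cv2.projectPoints(np.float64(X),cv2.Rodrigues(f['R'])[0],f['t'],f['K'],np.array([f['k1'],0,0,0,0.]))[0][:,0]
def blob(f,seed,lo,hi,r=60):
    """filled blob of HSV range nearest the seed pixel"""
    m=cv2.inRange(cv2.cvtColor(f['pixels'],cv2.COLOR_RGB2HSV),np.array(lo),np.array(hi))
    m=cv2.morphologyEx(m,cv2.MORPH_CLOSE,np.ones((3,3)))
    cs=cv2.findContours(m,cv2.RETR_EXTERNAL,cv2.CHAIN_APPROX_NONE)[0]
    cs=[c for c in cs if cv2.contourArea(c)>80]
    c=max(cs,key=lambda c:cv2.pointPolygonTest(c,tuple(map(float,seed)),True))
    return cv2.drawContours(np.zeros_like(m),[c],-1,1,-1)
def fitbox(f,mask,size,z0,x0):
    """pose x,y,yaw of a box (size, underside z0) whose outline best covers the mask"""
    sx,sy,sz=size; m=mask.astype(float)
    P=np.array([[a*sx/2,b*sy/2,c*sz] for a in(-1,1) for b in(-1,1) for c in(0,1)])
    y0,x0p=[int(v.min())-12 for v in np.nonzero(mask)]; y1,x1=[int(v.max())+13 for v in np.nonzero(mask)]
    S=8; crop=m[y0:y1,x0p:x1]
    def cost(p):
        c,s=np.cos(p[2]),np.sin(p[2])
        X=P@np.array([[c,s,0],[-s,c,0],[0,0,1]])+[p[0],p[1],z0]
        h=cv2.convexHull(((proj(f,X)-[x0p,y0]+.5)*S-.5).astype(np.float32))[:,0]
        im=np.zeros((crop.shape[0]*S,crop.shape[1]*S),np.uint8)
        cv2.fillPoly(im,[np.round(h*16).astype(np.int32)],1,shift=4)
        a=cv2.resize(im.astype(np.float32),crop.shape[::-1],interpolation=cv2.INTER_AREA)
        return ((a-crop)**2).sum()
    x0=np.array(x0,float); sim=np.array([x0]+[x0+d for d in np.diag([8,8,.15])])
    r=minimize(cost,x0,method='Nelder-Mead',options=dict(initial_simplex=sim,xatol=.01,fatol=.01))
    r=minimize(cost,r.x,method='Nelder-Mead',options=dict(initial_simplex=r.x+np.r_[np.zeros((1,3)),np.diag([3,3,.05])],xatol=.01,fatol=.01))
    return r.x,r.fun,m.sum()
WOOD=((8,60,60),(28,255,255)); B=(60,130,14)
E
python3 - <<'E'
from vis import *
import pickle
T=pickle.load(open('top.pkl','rb'));S=pickle.load(open('side.pkl','rb'))
hsv=cv2.cvtColor(T['pixels'],cv2.COLOR_RGB2HSV)
for n,p in dict(b=(377,165),a=(379,227),base=(463,238),table=(400,190),mat=(439,240)).items(): print(n,hsv[p[1],p[0]])
for n,p,z0 in(('b',(377,160),0),('a',(379,221),0),('base',(463,236),4)):
    m=blob(T,p,*WOOD); w=world(T,[p],z0+14)[0]; r=cv2.minAreaRect(world(T,np.argwhere(m)[:,::-1],z0+14)[:,:2].astype(np.float32))
    th0=np.arctan2(*(lambda v:(v[1],v[0]))(np.linalg.svd(np.argwhere(m)[:,::-1]-np.argwhere(m)[:,::-1].mean(0),full_matrices=False)[2][0]))
    q=world(T,[p,(p[0]+20*np.cos(th0),p[1]+20*np.sin(th0))],z0+14); d=q[1]-q[0]; yaw=np.arctan2(d[1],d[0])-np.pi/2; yaw=(yaw+np.pi/2)%np.pi-np.pi/2
    x,c,A=fitbox(T,m,B,z0,[w[0],w[1],yaw]); print(n,x.round(3),c,A,r)
    s=proj(S,[[x[0],x[1],z0+14]])[0]; ms=blob(S,s,*WOOD); print('  side',s.round(),ms.sum(),fitbox(S,ms,B,z0,x))
    zz=T['z_map'][p[1],p[0]]; print('  depth h', (-T['R'].T@T['t'])[2]+ (zz*np.r_[cv2.undistortPoints(np.float64([[p]]),T['K'],np.array([T['k1'],0,0,0,0.]))[0,0],1]@T['R'])[2])
# others
print('mug',world(T,[(467,170)],95),'mill',world(T,[(337,122)],155),world(T,[(337,137)],0),'jar',world(T,[(177,190)],100))
# lid: fitted like a box top
m=blob(T,(250,190),*WOOD); q=world(T,np.argwhere(m)[:,::-1],143)[:,:2].astype(np.float32); print('lid',m.sum(),cv2.minAreaRect(q))
print('handle ends',world(T,[(250,224.5),(292,222)],182))
cr=T['pixels'][110:320,210:500,::-1]; cv2.imwrite('pics/crop1.png',cv2.resize(cr,(800,579),interpolation=cv2.INTER_CUBIC))
E
```

```text
b [ 17 110 116]
a [ 18 112 128]
base [ 18 116 134]
table [ 38   7 147]
mat [135  39  26]
b [ 6.71533e+02 -1.06796e+02 -1.60000e-02] 29.489501953125 691.0 ((670.1036376953125, -106.07085418701172), (128.4546356201172, 60.34626007080078), 88.98921966552734)
  side [300. 185.] 5980 (array([582.12027379, 199.30067002,  -0.68204613]), np.float64(5228.27294921875), np.float64(5980.0))
  depth h 15.125796397427393
a [ 4.64331e+02 -1.14150e+02 -1.52000e-01] 19.249755859375 726.0 ((463.98614501953125, -114.2188491821289), (127.81825256347656, 60.00044250488281), 81.35855865478516)
  side [353. 198.] 5980 (array([ 5.32047661e+02,  1.91470251e+02, -4.74644728e-01]), np.float64(5220.03076171875), np.float64(5980.0))
  depth h 15.376562685611589
base [ 4.25288e+02 -3.84927e+02 -5.00000e-03] 14.857666015625 771.0 ((425.23614501953125, -384.2327880859375), (131.8172607421875, 59.96806716918945), 89.771728515625)
  side [383. 162.] 326 (array([ 4.25305841e+02, -3.78152334e+02, -1.62938472e-02]), np.float64(7.22216796875), np.float64(326.0))
  depth h 18.105525767124163
mug [[ 624.35480841 -377.09845938   95.        ]] mill [[751.1434077  30.6921916 155.       ]] [[746.56015232  26.41912557   0.        ]] jar [[540.23789994 519.85782974 100.        ]]
lid 6204 ((502.13543701171875, 226.0013427734375), (209.8606414794922, 264.7837829589844), 6.917550086975098)
handle ends [[434.377711   274.82072061 182.        ]
 [444.36423461 154.52623082 182.        ]]
```

View pics/crop1.png

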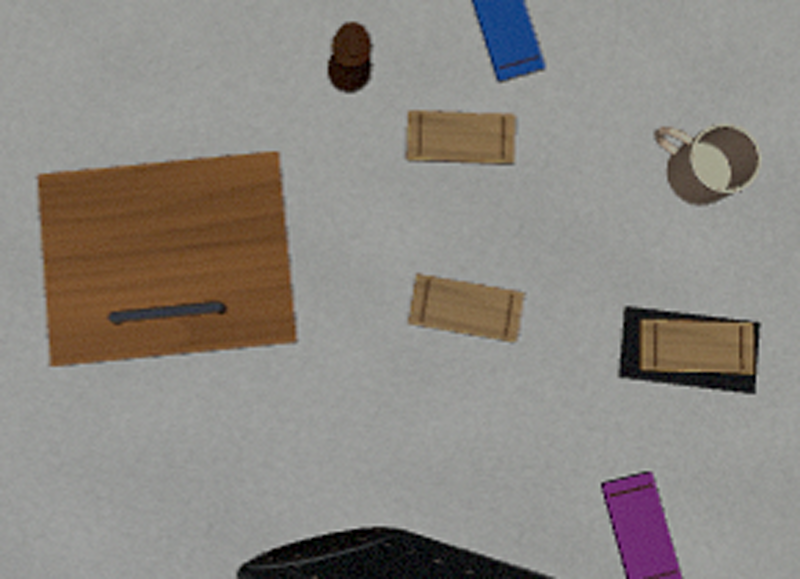

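Top view: base board at (463,236) on the mat; loose boards at (377,160) and (379,221); bin lid at (270,204) with its handle at (271,223). The mug is at (467,170), the mill at (337,130) and the jar at (181,192). Sizes and heights fit the top camera. Next I'll touch the worktop to find the real fingertip height at 60 mm opening, then square the base board between the fingers.

```bash
cat > mv.py <<'E'
import numpy as np
from scipy.spatial.transform import Rotation as Ro
from rig import arm, gripper_to, solver, monitor, imaging, close_job
def down(yaw,tilt=0): return (Ro.from_euler('z',yaw+np.pi/2)*Ro.from_euler('x',np.pi+tilt)).as_rotvec()  # fingers close along the object's x
def st(m=''):
    s=monitor.read_state(); print(m,round(s['clock'],2),s['tcp_pos'].round(1),'F',s['contact_force'].round(1),'gap',round(s['finger_gap'],1),'gf',round(s['grasp_force'],1)); return s
A=(464.3,-114.2,-.152); Bb=(671.5,-106.8,-.016); BASE=(425.3,-384.9,-.008)
E
python3 - <<'E'
from mv import *
arm.move_ptp([400,-245,40],down(-.008)); gripper_to(60); s=st('above')
f0=s['contact_force'][2]
arm.line_to([400,-245,6],v=60); st()
for z in np.arange(5,-16,-1.):
    arm.line_to([400,-245,z],v=25); f=monitor.read_state()['contact_force'][2]
    if abs(f-f0)>4: break
st('touch %g'%z)
arm.line_to([400,-245,40],v=150); gripper_to(85); st()
E
```

```text
above 1.97 [ 399.9 -245.3   40.1] F [-0.6 -0.   0.1] gap 59.9 gf 0.0
 2.68 [ 400.1 -245.     6. ] F [ 0.7 -0.1 -0.5] gap 60.2 gf 0.0
touch -15 7.93 [ 399.9 -245.   -15.1] F [-0.6  1.   1. ] gap 59.9 gf 0.0
 8.82 [ 399.8 -244.9   39.6] F [0.4 0.1 0.6] gap 84.7 gf 0.0
```

```bash
python3 - <<'E'
from mv import *; from vis import *
gripper_to(60); f=imaging.grab_frame('side'); st()
p=np.array([[400,-245,40]]); X=np.concatenate([p+[dx,0,dz] for dx in(-30,30) for dz in(0,13)]); uv=proj(f,X); print(uv.round(1))
im=f['pixels'][:,:,::-1].copy(); c=uv.mean(0).astype(int)
cr=cv2.resize(im[c[1]-60:c[1]+40,c[0]-60:c[0]+60],None,fx=6,fy=6,interpolation=cv2.INTER_CUBIC)
for i,u in enumerate(uv): cv2.circle(cr,tuple(((u-[c[0]-60,c[1]-60]+.5)*6).astype(int)),4,((0,0,255),(0,255,0))[i%2],-1)
cv2.imwrite('pics/tip.png',cr)
E
```

```text
9.25 [ 400. -245.   40.] F [-0.3 -0.1 -1.3] gap 60.1 gf 0.0
[[388.3 178.7]
 [388.7 175.9]
 [372.8 175. ]
 [373.1 172.2]]
```

View pics/tip.png

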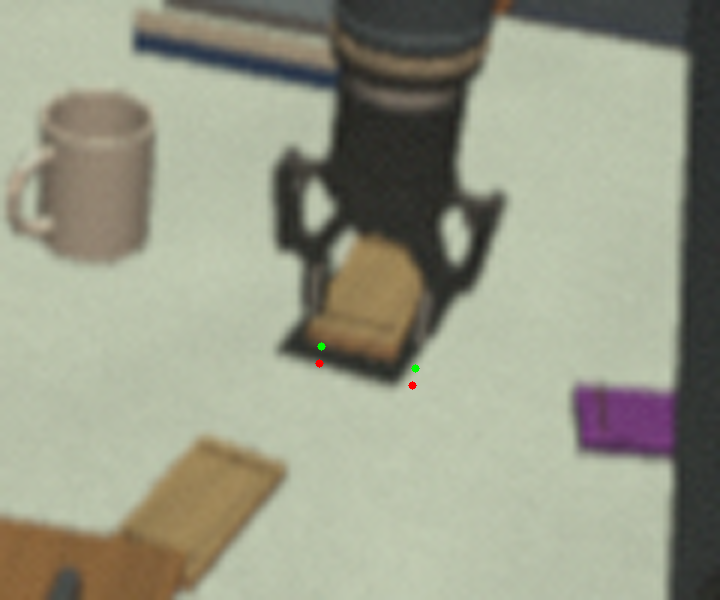

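Side crop: the gripper hangs in front of the mat, and the pale pads end around (310,315) and (420,345) in the crop. The dark tips blend into the dark mat, so I'll read the tip height from the depth map instead.

```bash
python3 - <<'E'
from mv import *; from vis import *
gripper_to(60); st()
for cam in('side','top'):
    f=imaging.grab_frame(cam)
    v,u=np.mgrid[0:400,0:640]; uv=np.c_[u.ravel(),v.ravel()].astype(float)
    n=cv2.undistortPoints(uv[:,None],f['K'],np.array([f['k1'],0,0,0,0.]))[:,0]
    z=f['z_map'].ravel(); X=(np.c_[n*z[:,None],z]-f['t'])@f['R']
    k=(z>0)&(abs(X[:,0]-400)<65)&(abs(X[:,1]+245)<35)&(X[:,2]>22)
    P=X[k]; print(cam,k.sum())
    for s in(-1,1):
        Q=P[(P[:,0]-400)*s>22]; Q=Q[np.argsort(Q[:,2])]; print(s,len(Q)); print(Q[:12].round(0).tolist())
E
```

```text
9.47 [ 400. -245.   40.] F [-0.  -0.4  0.7] gap 59.9 gf 0.0
side 1893
-1 942
[[368.0, -241.0, 78.0], [370.0, -236.0, 81.0], [361.0, -242.0, 84.0], [364.0, -239.0, 85.0], [367.0, -235.0, 87.0], [370.0, -232.0, 88.0], [365.0, -240.0, 88.0], [368.0, -237.0, 89.0], [359.0, -247.0, 90.0], [361.0, -239.0, 90.0], [362.0, -241.0, 93.0], [370.0, -230.0, 93.0]]
1 678
[[434.0, -248.0, 73.0], [439.0, -238.0, 79.0], [435.0, -235.0, 81.0], [445.0, -243.0, 83.0], [439.0, -238.0, 83.0], [432.0, -253.0, 84.0], [432.0, -238.0, 85.0], [435.0, -235.0, 85.0], [436.0, -237.0, 88.0], [439.0, -235.0, 89.0], [432.0, -250.0, 91.0], [443.0, -235.0, 92.0]]
top 2400
-1 867
[[362.0, -240.0, 79.0], [365.0, -236.0, 85.0], [368.0, -235.0, 91.0], [371.0, -234.0, 93.0], [365.0, -236.0, 100.0], [368.0, -235.0, 102.0], [371.0, -235.0, 103.0], [371.0, -235.0, 114.0], [359.0, -235.0, 114.0], [368.0, -234.0, 119.0], [362.0, -234.0, 121.0], [359.0, -236.0, 123.0]]
1 724
[[432.0, -236.0, 87.0], [435.0, -235.0, 90.0], [432.0, -236.0, 99.0], [438.0, -236.0, 101.0], [435.0, -236.0, 101.0], [434.0, -235.0, 116.0], [437.0, -235.0, 116.0], [443.0, -235.0, 118.0], [446.0, -240.0, 122.0], [440.0, -234.0, 123.0], [440.0, -242.0, 124.0], [440.0, -245.0, 125.0]]
```

The depth map puts the fingertips about 33 mm above the nominal TCP height, which explains why I never touched. I'll carry on with the touch probe, stepping down with force checks, to get the true offset.

```bash
python3 - <<'E'
from mv import *
arm.line_to([400,-245,-14],v=150); f0=st()['contact_force'][2]
for z in np.arange(-16,-46,-1.5):
    arm.line_to([400,-245,z],v=30); f=monitor.read_state()['contact_force'][2]
    if abs(f-f0)>4: break
st('touch %g'%z)
arm.line_to([400,-245,0],v=150); st()
E
```

```text
10.07 [ 400.  -245.   -13.6] F [-0.5 -0.1  0.5] gap 59.6 gf 0.0
touch -37 13.82 [ 400.2 -245.1  -36.8] F [-1.2  0.7  6.1] gap 60.0 gf 3.3
 14.22 [ 4.004e+02 -2.453e+02  3.000e-01] F [-0.7  0.3  0.2] gap 59.9 gf 0.0
```

True offset: at 60 mm opening the tips touch the worktop at TCP z ≈ -36. Next, square the base board, then pick up board_a.

```bash
python3 - <<'E'
from mv import *; from vis import *
gripper_to(85)
x,y,w=BASE
arm.line_to([400,-245,30],v=300)
arm.line_to([x,y,30],v=300,ori=down(w)); arm.line_to([x,y,-29],v=120)
gripper_to(56); st('base'); gripper_to(85)
arm.line_to([x,y,40],v=300)
x,y,w=A; arm.move_ptp([x,y,40],down(w)); arm.line_to([x,y,-33],v=150); gripper_to(50); st('a gripped')
arm.line_to([x,y,60],v=200); st('lifted')
T=imaging.grab_frame('top'); cv2.imwrite('pics/lift.png',cv2.resize(T['pixels'][110:320,210:510,::-1],None,fx=2.6,fy=2.6,interpolation=cv2.INTER_CUBIC))
m=blob(T,(463,236),*WOOD); print(fitbox(T,m,B,4,BASE))
E
```

```text
base 16.5 [ 425.8 -385.3  -27.7] F [-2.6  3.  11.8] gap 58.6 gf 63.2
a gripped 19.35 [ 465.1 -114.5  -31.7] F [-4.7 -0.4 14.7] gap 58.6 gf 61.8
lifted 19.97 [ 464.1 -114.1   59.4] F [ 0.1  0.1 -1.3] gap 58.1 gf 64.4
(array([ 4.27374364e+02, -3.87498640e+02, -7.61955617e-03]), np.float64(74.50537109375), np.float64(713.0))
```

View pics/lift.png

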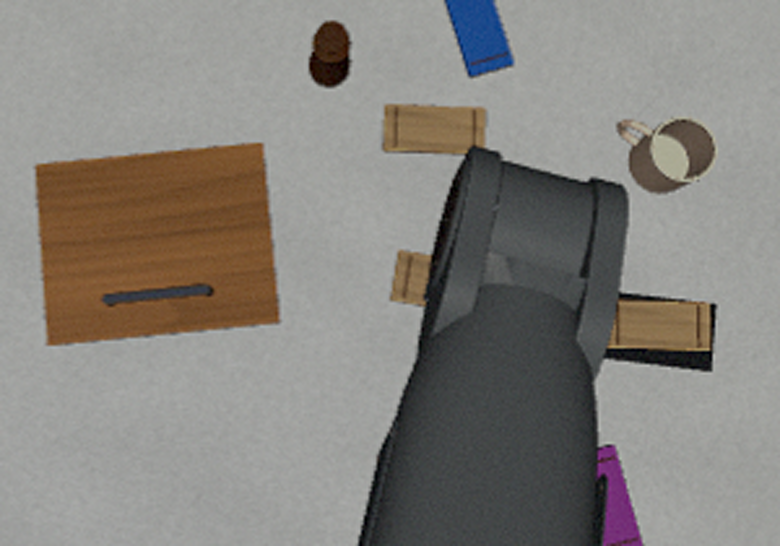

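board_a is gripped and lifted: its end shows at (410,275) in the crop, and the base is still on the mat at (660,325). Place it, feeling down to contact.

```bash
cat >> mv.py <<'E'
def place(zc):
    x,y,w=BASE
    arm.line_to([x,y,zc+50],v=300,ori=down(w)); arm.line_to([x,y,zc+3],v=120); arm.hold(.15); f0=st('pre')['contact_force'][2]
    for z in zc+np.arange(2,-4,-.7):
        arm.line_to([x,y,z],v=20)
        if monitor.read_state()['contact_force'][2]-f0>3: break
    st('down %.1f'%z); gripper_to(85); arm.line_to([x,y,zc+60],v=250)
E
python3 - <<'E'
from mv import *
place(-14)
x,y,w=Bb
arm.line_to([560,-200,60],v=300,ori=down(w)); arm.line_to([x,y,60],v=300)
arm.line_to([x,y,-31.5],v=150); gripper_to(50); st('b'); arm.line_to([x,y,70],v=200); st('lifted')
E
```

```text
pre 21.77 [ 425.8 -385.1  -10.1] F [ 0.1  0.3 -1.1] gap 58.1 gf 64.5
down -14.1 22.77 [ 425.3 -384.9  -13.6] F [-2.3  2.7  7.8] gap 58.0 gf 65.5
b 26.26 [ 672.2 -107.   -29.9] F [-4.2 -0.3 11.8] gap 58.3 gf 63.7
lifted 26.92 [ 671.1 -106.7   69. ] F [ 0.4 -0.9 -1.3] gap 57.9 gf 64.2
```

```bash
python3 - <<'E'
from mv import *; from vis import *
place(1)
arm.move_ptp([400,60,200],down(.083)); st('away')
T=imaging.grab_frame('top'); S=imaging.grab_frame('side')
c=lambda f,p,h,s:cv2.resize(f['pixels'][p[1]-h:p[1]+h,p[0]-h:p[0]+h,::-1],(s,s),interpolation=cv2.INTER_CUBIC)
cv2.imwrite('pics/stack.png',np.hstack([c(T,(463,236),35,400),c(S,(383,160),35,400)]))
m=blob(T,(463,236),*WOOD); print(fitbox(T,m,(60,130,42),4,BASE))
# lid fit
m=blob(T,(250,190),*WOOD)
for sy in(260,264,268,270): print(sy,fitbox(T,m,(210,sy,12),131,[502,226,.083]))
hsv=cv2.cvtColor(T['pixels'],cv2.COLOR_RGB2HSV); hm=((hsv[...,2]<75)*1).astype(np.uint8); hm[:215]=0; hm[232:]=0; hm[:,:242]=0; hm[:,300:]=0
q=world(T,np.argwhere(hm)[:,::-1],180)[:,:2]; print('handle',hm.sum(),q.mean(0),cv2.minAreaRect(q.astype(np.float32)))
E
```

```text
pre 29.0 [ 425.7 -384.7    4.1] F [-1.  -0.6 -0.6] gap 58.1 gf 64.3
down 1.6 29.75 [ 425.3 -385.     2.1] F [-3.1  2.6  8.1] gap 57.8 gf 65.3
away 32.24 [400.2  59.5 199.6] F [-0.2  0.4  0.6] gap 84.7 gf 0.0
(array([ 4.27413699e+02, -3.84331408e+02, -1.20124170e-02]), np.float64(18.7919921875), np.float64(844.0))
260 (array([5.02190370e+02, 2.28492762e+02, 1.17771115e-01]), np.float64(1336.6689453125), np.float64(4872.0))
264 (array([5.02407609e+02, 2.26605833e+02, 1.20364543e-01]), np.float64(1351.98779296875), np.float64(4872.0))
268 (array([5.02596340e+02, 2.25764690e+02, 1.25410378e-01]), np.float64(1419.232421875), np.float64(4872.0))
270 (array([5.02952049e+02, 2.26116331e+02, 1.30612529e-01]), np.float64(1468.739013671875), np.float64(4872.0))
handle 225 [445.42850647 198.11047677] ((440.49371337890625, 204.90940856933594), (45.997161865234375, 140.96900939941406), 1.339447021484375)
```

View pics/stack.png

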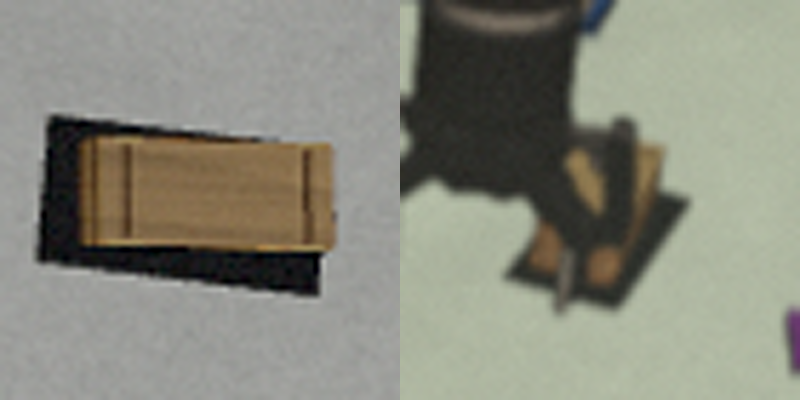

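The stack (left half, top view) looks square on the mat. I'll check the offset along the boards using the dark end marks, and measure the lid and handle in the unoccluded first image.

```bash
python3 - <<'E'
from mv import *; from vis import *
import pickle
T0=pickle.load(open('top.pkl','rb')); T1=imaging.grab_frame('top'); pickle.dump(T1,open('top1.pkl','wb'))
def marks(f,p,z):
    s=np.arange(-90,90,.5); c,sn=np.cos(p[2]),np.sin(p[2]); acc=0
    for dx in np.arange(-18,19,3):
        X=np.c_[p[0]+c*dx-sn*s,p[1]+sn*dx+c*s,np.full(len(s),z)]; uv=proj(f,X).astype(np.float32)
        acc=acc+cv2.remap(f['pixels'][...,1].astype(np.float32),uv[:,:1],uv[:,1:],cv2.INTER_LINEAR)[:,0]
    acc=acc/13; out=[]
    for lo,hi in((-62,-35),(35,62)):
        k=(s>lo)&(s<hi); w=np.clip(np.median(acc[k])-6-acc[k],0,None); out.append((w*s[k]).sum()/w.sum())
    e=[s[i].item() for i in np.argsort(-abs(np.gradient(acc)))[:8]]
    return np.round(out,1),round(np.mean(out),2),acc
for n,f,p,z in(('base',T0,BASE,18),('a',T0,A,14),('b',T0,Bb,14),('stack top',T1,BASE,46)):
    o,m,acc=marks(f,p,z); print(n,o,'offset along y',m)
    if n=='stack top': print(acc[::8].round().astype(int).tolist())
m=blob(T0,(250,190),*WOOD)
m0=m.copy()
for sy in(260,266): print('lid',sy,fitbox(T0,m,(210,sy,12),131,[502,226,.083]))
print('jaws bin',fitbox(T0,m,(210,260,12),131,[502,226,.1]))
hsv=cv2.cvtColor(T0['pixels'],cv2.COLOR_RGB2HSV); hm=((hsv[...,1]<70)&(hsv[...,2]<95)).astype(np.uint8); hm[:215]=0; hm[232:]=0; hm[:,:242]=0; hm[:,300:]=0
q=world(T0,np.argwhere(hm)[:,::-1],180)[:,:2]; print('handle',hm.sum(),q.mean(0),cv2.minAreaRect(q.astype(np.float32)))
d=np.linalg.svd(q-q.mean(0))[2][0]; print('yaw',np.arctan(-d[0]/d[1]))
E
```

```text
base [-49.7  50. ] offset along y 0.15
a [-50.7  49.4] offset along y -0.62
b [-49.9  49.9] offset along y -0.01
stack top [-49.5  49.7] offset along y 0.1
[157, 158, 159, 158, 158, 159, 146, 116, 112, 105, 71, 103, 111, 110, 110, 109, 109, 109, 109, 109, 109, 108, 108, 108, 108, 107, 108, 107, 107, 108, 107, 107, 107, 108, 104, 69, 99, 107, 105, 79, 83, 60, 25, 22, 21]
lid 260 (array([5.01995405e+02, 2.26448940e+02, 1.21836912e-01]), np.float64(75.96630859375), np.float64(6204.0))
lid 266 (array([5.02473937e+02, 2.26288486e+02, 1.18050791e-01]), np.float64(52.037353515625), np.float64(6204.0))
jaws bin (array([5.02348279e+02, 2.26542178e+02, 1.21811368e-01]), np.float64(76.00390625), np.float64(6204.0))
handle 121 [441.0888249  217.85893163] ((441.0718688964844, 217.6863555908203), (9.649319648742676, 115.48326873779297), 7.352744102478027)
yaw 0.12298251425088061
```

The pile is within 0.2 mm along y and square. The bin yaw is 0.121 and the handle is at about (441,218), which agrees with the lid fit. Now grip the handle and swing the lid along its arc, watching the force.

```bash
python3 - <<'E'
from mv import *
W=.121; o=down(W); ex=np.array([np.cos(W),np.sin(W),0]); ez=np.array([0,0,1.])
G=np.array([440.8,218.2,126.])
arc=lambda t,g: g+ex*(165*(1-np.cos(t))+45*np.sin(t))+ez*(165*np.sin(t)+45*(np.cos(t)-1))
q=solver.solve_ik(arc(1.047,G),o); print('ik end',q)
assert q is not None
gripper_to(50)
arm.move_ptp(G+ez*70,o); arm.line_to(G,v=100); f0=st('at handle')['contact_force']
gripper_to(5); s=st('gripped')
assert 8<s['finger_gap']<16
for _ in range(3):   # let the arm yield to the fixed bar
    e=(monitor.read_state()['contact_force']-f0)@ex
    if abs(e)<6: break
    G=G+ex*np.sign(e)*.7; arm.line_to(G,v=20); st('shift')
for t in np.linspace(0,1.047,13)[1:]:
    arm.line_to(arc(t,G),v=90); s=st('%.2f'%t)
    if np.linalg.norm(s['contact_force']-f0)>45: print('STOP'); break
np.save('G.npy',G)
E
```

```text
ik end [0.39321475 0.45299139 0.41899244 1.53679738 0.         1.84301108]
at handle 34.38 [441.2 218.2 126.6] F [0.2 0.2 0.1] gap 50.1 gf 0.0
gripped 34.83 [440.2 218.2 126.5] F [-7.5 -2.1  9.8] gap 10.0 gf 58.5
shift 35.08 [440.2 218.2 126.5] F [-3.4 -1.3  7. ] gap 9.9 gf 59.1
0.09 35.39 [444.3 218.7 140.2] F [-3.9  1.5 -1. ] gap 9.9 gf 58.7
0.17 35.71 [449.7 219.4 154. ] F [-7.8  1.1  0.4] gap 10.1 gf 58.7
0.26 36.02 [456.2 220.2 167.2] F [-11.7   0.1   3.8] gap 9.9 gf 58.8
0.35 36.34 [463.8 221.1 179.8] F [-16.8   0.    6.7] gap 9.5 gf 59.0
0.44 36.66 [472.4 222.2 191.8] F [-20.1  -0.2  12.8] gap 9.4 gf 59.2
0.52 36.98 [482.1 223.3 203.1] F [-25.5  -2.9  19.1] gap 9.5 gf 59.5
0.61 37.29 [492.9 224.7 213.7] F [-29.   -4.4  26.2] gap 10.0 gf 60.0
0.70 37.61 [506.1 226.3 223.4] F [-21.6  -4.1  28.8] gap 9.8 gf 63.6
0.79 37.92 [518.6 227.9 231.6] F [-23.3  -3.6  31.3] gap 9.7 gf 63.8
0.87 38.24 [532.8 229.6 238.2] F [-14.7  -1.7  22.7] gap 10.1 gf 64.2
0.96 38.56 [547.1 231.3 243.5] F [-7.1 -1.8 17.8] gap 9.6 gf 64.8
1.05 38.88 [561.  233.  247.8] F [-9.4 -1.4 17.6] gap 9.6 gf 64.9
```

```bash
python3 - <<'E'
from mv import *; from vis import *
W=.121; st()
Rb=np.array([[np.cos(W),-np.sin(W)],[np.sin(W),np.cos(W)]]); ims=[]
bc=np.array([502.2,226.4])+5*Rb[:,0]
for cam in('side','top'):
    f=imaging.grab_frame(cam); ims.append(f)
    v,u=np.mgrid[0:400,0:640]; uv=np.c_[u.ravel(),v.ravel()].astype(float)
    n=cv2.undistortPoints(uv[:,None],f['K'],np.array([f['k1'],0,0,0,0.]))[:,0]
    z=f['z_map'].ravel(); X=(np.c_[n*z[:,None],z]-f['t'])@f['R']
    L=np.c_[(X[:,:2]-bc)@Rb,X[:,2]]-[100,0,131]
    hsv=cv2.cvtColor(f['pixels'],cv2.COLOR_RGB2HSV).reshape(-1,3)
    k=(z>0)&(L[:,0]>-170)&(L[:,0]<25)&(abs(L[:,1])<125)&(L[:,2]>25)&(L[:,2]<205)&(hsv[:,1]>60)&(hsv[:,0]>5)&(hsv[:,0]<28)
    P=L[k][:,[0,2]]; d=P.mean(0); 
    if k.sum()<20: print(cam,k.sum()); continue
    # line at 12 mm (top) from the hinge: residual vs angle
    best=min(((np.median(abs(P@[np.sin(t),np.cos(t)]-off)),t,off) for t in np.arange(.7,1.3,.005) for off in(0,12)))
    vh=np.linalg.svd(P-d)[2][0]; print(cam,k.sum(),'best',best,'svd angle',np.arctan(-vh[1]/vh[0]))
im=np.hstack([cv2.resize(ims[0]['pixels'][150:310,220:400],(400,356)),cv2.resize(ims[1]['pixels'][110:270,210:390],(400,356))])
cv2.imwrite('pics/lid.png',im[:,:,::-1])
E
```

```text
38.88 [561.  233.  247.8] F [-9.4 -1.4 17.6] gap 9.6 gf 64.9
side 702 best (np.float64(0.3693149540707328), np.float64(1.0450000000000004), 12) svd angle 1.013351702962342
top 660 best (np.float64(0.8485167568281637), np.float64(1.0350000000000001), 12) svd angle 1.0370107504052122
```

View pics/lid.png

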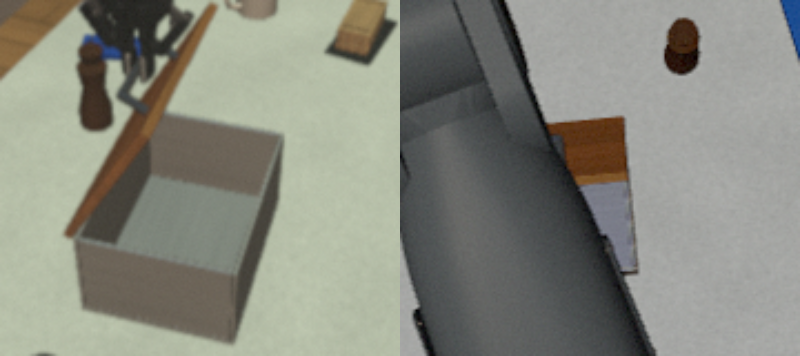

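The picture shows the lid held open by the pinched handle at about 1.04 rad (both cameras agree). The pile is intact on the mat (top right of the left half) and the mill is untouched. Handing in.

```bash
python3 - <<'E'
from mv import *
arm.hold(.5); s=st(); print(abs(s['qd']).max()); print(close_job())
E
```

```text
39.48 [560.6 232.9 247.8] F [-8.3 -1.6 15.9] gap 9.7 gf 64.8
0.0018569257425230705
the job is handed in; nothing more can be done
None
```

The job is handed in at 39.5 s: both boards are piled squarely on the mat's board and let go, and the gripper is holding the bin lid at about 60° (1.04 rad from both cameras); no verdict came back.

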